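# Draw a riser board tight with its cam lock

### The job

Join the two boards of the monitor riser that lie in the grey tray: turn the cam's orange lever anticlockwise to its stop so that the cam's mouth is open, slide the loose board along the tray until the head of its stud is inside the cam, then turn the lever clockwise all the way to its other stop so that the cam draws the boards together with no gap. Leave the other things on the desk where they are.

Things in the scene. Friction and masses are not known exactly. Their poses are not given: they have to be found in the camera images.
- riser_base: Grey tray, 305 x 122 mm, fixed to the desk: floor 10 mm, side rails 22 mm over the desk. It holds a fixed light-wood board (100 mm wide, 24 thick, top 34 mm over the desk, x from -45 to +62 mm) with the cam in its bore. Origin on the desk under the cam's axis; x along the tray from the loose board to the cam (the way to slide the board), y left of that, z up. Floor from x -235 to +70.
- cam_axis (a point): Point on the cam's upright turning axis, at half the height of the lever bar (48.5 mm over the desk).
- cam (a joint): Cam turn, rad, grows clockwise from above; stops at 0 and 2.4. At 0 its mouth (22 mm gap in the 68 mm drum) faces the loose board and the stud's head can enter; beyond 0.25 it is out of line. With the head inside, turning clockwise draws the board in; from 2.0 it is home and stays. Friction (0.04 N m) holds the unloaded cam anywhere; drawing against the springs takes up to about 0.6 N m.
- lever_end (a point): Point on the orange lever near its free end, 82 mm from the cam's axis, at half height. The bar is 14 mm wide, from 41 to 56 mm over the desk (7 mm above the boards), level, from 19 to 91 mm off the axis; push either side or grip from above. At joint 0 it points 68 degrees anticlockwise of the tray's x axis, at 2.4 it points 69.5 degrees clockwise of it.
- board_back (a point): Centre of the back end face of the loose darker-wood board (110 x 99 x 24 mm, 0.25 to 0.5 kg), half-way up, 22 mm over the desk; the tray floor is 12 mm below it. The board lies flat between the rails, about 4 mm free in all, long side along the tray, and slides when pushed here. Axes as the tray's.
- board_front (a point): Centre of the loose board's front end face, from which the stud sticks out.
- stud_head (a point): Centre of the stud's head, a steel upright barrel of 12 mm diameter and 18 mm height on a 7 mm neck, 36 mm ahead of the loose board's front face. It is inside the cam, ready to be caught, when it lies within 19 mm of the cam's axis; drawn home it is 9 mm from it.
- fixed_front (a point): Centre of the fixed board's front edge, which the loose board's front face must meet. Two sprung black buffers stand 8 mm out of it; pushing them flush takes about 10 N, and let go, they push the board back out by up to 8 mm (the stud's head then still lies inside the cam).
- mug: Cream mug, 92 x 127 x 95 mm, a bystander; origin under its centre.
- stapler: Black stapler, 144 x 39 x 54 mm, a bystander; origin under its centre.
- hole_punch: Black two-hole punch, 79 x 118 x 60 mm, a bystander; origin under its centre.
- sticky_notes: Block of white notes, 77 x 77 x 13 mm, a bystander; origin under its centre.
- rubber_stamp: Black hand stamp with a round grip, 28 x 56 x 70 mm, a bystander; origin under its centre.
Not all that is in view belongs to the job. Leave any blue look-alike of the part that bears board_back alone.

How it is judged (in metres and radians):
On the way, in this order (a step that is already met when the one before it is completed fails the run):
1. the cam is turned open (its mouth faces the stud) (value of joint cam below 0.2 rad), for 0.1 s.
2. with the cam still open, the stud's head is inside the cam (value of joint cam below 0.3 rad and x of stud_head in the frame of riser_base above -0.02 m), for 0.1 s.
3. the cam is turned fully closed with the boards drawn together (value of joint cam above 2.1 rad and x of board_front in the frame of fixed_front above -0.002 m), for 0.2 s.
At the end, for the whole second after the job is handed in: The cam stands at 2.1 rad or more (stop at 2.4), the gap between the two boards is under 2 mm, the loose board lies flat in the tray (front no more than 3 mm above the fixed board's) and at rest (all of step 3 and z of board_front in the frame of fixed_front below 0.003 m and linear speed of board below 0.01 m/s); the robot touches nothing.
It fails at once if a bystander (mug, stapler, hole punch, notes, hand stamp) is shifted by more than 30 mm (distance of any of mug, stapler, hole_punch, sticky_notes, rubber_stamp from where it was at the start of the episode above 0.03 m).
It also fails if it takes over 72 s, if anything falls off the work surface, if the arm or the gripper's body presses on something with over 40 N, if the wrist force passes 120 N, or if a joint passes its speed limit or range.

### The arm

A 6-joint arm with a two-finger parallel gripper is mounted at the origin on a cart in front of the work surface, level with it; the furniture and walls round the work are solid. World frame = base frame: x ahead of the robot, y to its left, z up, the work surface at z = 0. Lengths are in m, angles in degrees, forces in N, time in s.
With the tool pointing down it reaches from about 0.35 to 0.875 m from the base axis. Payload 4.2 kg.
Tool frame: the origin (TCP) lies midway between the tips of the shut fingers; the grasp point (between the pads) lies 19 mm behind it; z points along the fingers, y is the direction in which the jaws open and shut (so a half turn about z gives the same grasp; the last joint's range is limited). The gripper opens to 87 mm and grips with 3 to 60 N. Pads are 19 mm wide; open, the fingers measure 117 mm over their backs; the gripper's body (75 mm by 190 mm) begins 51 mm behind the grasp point.
Start: joints at [90.504, 22.042, 0.453, 0, -68.411, -14.817], TCP at [0.154, 0.606, 0.223] pointing down, gripper open.
Joint ranges: [-179.83, 179.83], [-69.29, 118.12], [-61.27, 80.66], [-181.25, 117.63], [-171.15, -9.14], [-177.46, 177.46]. Speed limits (degrees/s): [159.86, 159.86, 180, 180, 180, 180].

### API

Orientations are given as a 3x3 rotation matrix whose columns are the frame's x, y, z axes.
In Python, from station import sense, capture, get_calibration, finish_job, spot_in, spot_point gives the robot as it stands.
- The arm moves only by the shell command python3 -m inch 'ROWS'. ROWS is JSON, a list of rows, each an object with "fingers": the finger opening in cm, from 0 to 8.7; "delta_pos": the shift along the tool's x, y, z in cm, a list of three; "spin": the turn about the tool's z in degrees. In form: [{"fingers": fingers, "delta_pos": [dx, dy, dz], "spin": spin}, ...]. A call has 1 to 20 rows; each row is the pose to reach, as a shift and turn from the pose commanded when the call began, along the tool's axes at that moment; what a row does not reach only later rows make up. A row lasts 1/10 s, in which the tool goes at most 50 mm and 8.59 degrees, less where a joint would pass 70% of its speed; a pose out of reach is approached as far as the arm can. A call with a gripper value outside its range is refused whole. The fingers move at their own pace and stop on an object; the grip force is fixed at half the most. Time passes only in rows, so rows that repeat a pose let the fingers close. It gives the time, the measured TCP pose, the force and the opening at its end, in the units of the state.
- sense(): the state, without advancing time (a new reading comes with each control period).
- capture(name): name is "scene" or "top" or "wrist"; returns the picture (384x512x3 uint8, red, green, blue); there is no depth.
- get_calibration(name): a dict with "K" (3x3 intrinsics, pixels), "dist" ([k1, k2, p1, p2, k3] as OpenCV has them; the pictures are not rectified), "T" (4x4, takes a point from camera to world coordinates). Camera axes: x right, y up, looking along -z (the intrinsics and any distortion apply to the point x, -y, -z); pixel columns grow to the right and rows downward; lengths in m; the calibration is good to about 2 mm. A picture is of the moment at which its call begins: read the wrist's pose just before it. get_calibration takes no time and is no camera call; for the wrist camera it gives the pose at the moment of the call.
- finish_job(): hands the job in, once; it reports no verdict.
Trained networks look in the newest picture that a camera, given by its name, has taken for a name from the list of things; names that differ only in an ending like _2 or _b are one class to them, and where a whole thing is asked for, a point or a joint stands for the part that bears it (a point fixed in the world has none). Each returns a list of dicts, best first, with "conf" (0 to 1); they miss things now and then, are a little off and sometimes report something else, mostly with a low value. They report only what shows in the picture. A call takes as long as a camera call. They do not tell look-alikes from the thing itself.
- spot_in(camera, target): "extent" ([left, top, right, bottom] as shares, 0 to 1, of the picture: columns of its width, rows of its height, round what is visible of it).
- spot_point(camera, target): "location" ([column, row] as shares, 0 to 1, of the picture: columns of its width, rows of its height: a listed point, or the origin of a listed thing).
The state is a dict: "time_s": time; "joints": joint angles; "joint_velocities": joint speeds; "effort": joint torques, N m; "tcp_pos": TCP position; "ee_rot": TCP orientation; "wrist_force": force on the tool from outside, world axes, zero at the start; "moment": the same for the moment, N m; "gripper_width": opening from 0.0 (shut) to 1.0 (fully open).
Only numpy, scipy, OpenCV 4.12 (cv2) and the standard library are available. Lean on these libraries where they do the work, as an engineer would, in place of code of your own. Each camera call takes 0.05 s, during which the arm holds its last target.

## Working session

There is one attempt and no reset: what is moved stays moved. The work goes in short steps, Python scripts to look and compute and a shell command to move; the robot and the scene stay as the last step left them, time stands still between calls to the robot, and variables do not carry over. Pictures are saved under pics/ and viewed, and the job is handed in when it is done.

```bash
mkdir -p pics; ls
cat > h.py <<'E'
import numpy as np, cv2
from station import *
def save(name,fn):
    im=capture(name); cv2.imwrite('pics/'+fn,im[:,:,::-1]); return im
def ray(cal,u,v):
    K=np.array(cal['K']);d=np.array(cal['dist']);T=np.array(cal['T'])
    p=cv2.undistortPoints(np.array([[[u,v]]],float),K,d)[0,0]
    r=T[:3,:3]@np.array([p[0],-p[1],-1.]); return T[:3,3],r
def onz(cal,u,v,z):
    o,r=ray(cal,u,v); return o+r*(z-o[2])/r[2]
def proj(cal,P):
    T=np.array(cal['T']);q=T[:3,:3].T@(np.array(P)-T[:3,3])
    q=np.array([q[0],-q[1],-q[2]])
    return cv2.projectPoints(q[None],np.zeros(3),np.zeros(3),np.array(cal['K']),np.array(cal['dist']))[0][0,0]
E
python3 - <<'E'
from h import *
s=sense();print(s)
Z=dict(cam_axis=.0485,lever_end=.0485,board_back=.022,board_front=.022,stud_head=.022,fixed_front=.022,riser_base=0,mug=0,stapler=0,hole_punch=0,sticky_notes=0,rubber_stamp=0)
for c in('top','scene'):
    save(c,c+'0.png');cal=get_calibration(c)
    for n,z in Z.items():
        for d in spot_point(c,n)[:3]:
            u,v=d['location'][0]*512,d['location'][1]*384
            print(c,n,round(d['conf'],2),round(u),round(v),onz(cal,u,v,z).round(3))
print(sense()['time_s'])
E
```

```text
pics
{'time_s': 0.0, 'joints': array([ 9.05036322e+01,  2.20904936e+01,  3.80005931e-01, -2.83189152e-02,
       -6.84110821e+01, -1.48156660e+01]), 'joint_velocities': array([ 0.04206795, -0.05538844,  0.0148476 , -0.03537704,  0.15603329,
       -0.09277577]), 'effort': array([-1.19795590e-03, -3.90671897e+01,  1.87406391e+01,  4.21981663e+00,
        1.09683097e-02, -1.95980929e-04]), 'tcp_pos': array([0.15434699, 0.60502243, 0.2214657 ]), 'ee_rot': array([[ 9.68918762e-01, -2.47378734e-01, -4.40917135e-04],
       [-2.47379107e-01, -9.68916435e-01, -2.12570794e-03],
       [ 9.86430807e-05,  2.16871200e-03, -9.99997643e-01]]), 'wrist_force': array([-0.1813192 , -0.12025594,  0.1690166 ]), 'moment': array([ 0.03655689,  0.0246377 , -0.05923613]), 'gripper_width': 0.9987574105260336}
top cam_axis 0.86 246 180 [0.54  0.107 0.048]
top cam_axis 0.55 227 173 [0.562 0.165 0.048]
top lever_end 0.93 226 173 [0.562 0.17  0.048]
top board_back 0.81 369 297 [ 0.175 -0.273  0.022]
top board_back 0.74 316 189 [ 0.513 -0.113  0.022]
top board_front 0.85 278 186 [0.523 0.008 0.022]
top board_fro
[... 956 characters left out ...]
0.022]
scene board_front 0.81 279 274 [ 0.269 -0.271  0.022]
scene stud_head 0.95 268 202 [0.511 0.024 0.022]
scene stud_head 0.95 289 267 [ 0.305 -0.266  0.022]
scene fixed_front 0.6 270 197 [0.539 0.045 0.022]
scene riser_base 0.6 258 198 [0.535 0.098 0.   ]
scene riser_base 0.19 269 201 [0.549 0.063 0.   ]
scene mug 0.57 236 166 [0.666 0.376 0.   ]
scene mug 0.57 267 198 [0.562 0.083 0.   ]
scene stapler 0.64 182 183 [0.412 0.364 0.   ]
scene stapler 0.58 233 167 [0.654 0.376 0.   ]
scene hole_punch 0.89 270 170 [0.739 0.261 0.   ]
scene sticky_notes 0.57 214 175 [0.542 0.353 0.   ]
scene sticky_notes 0.34 260 185 [0.616 0.179 0.   ]
scene rubber_stamp 0.62 316 185 [0.769 0.054 0.   ]
1.3
```

Run:
```python
import cv2
a=cv2.imread('pics/top0.png')
cv2.imwrite('pics/top0c.png',cv2.resize(a[100:310,140:400],None,fx=2.8,fy=2.8,interpolation=cv2.INTER_CUBIC))
```

```text
(no output)
```

View pics/top0c.png

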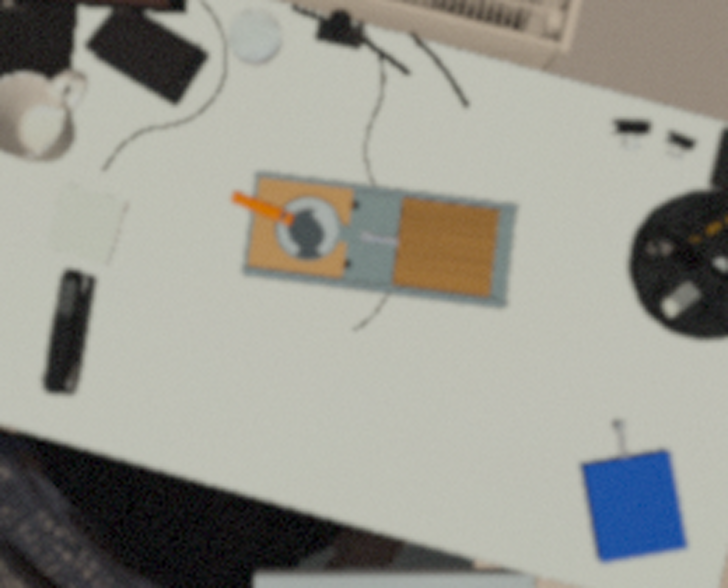

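View pics/scene0.png

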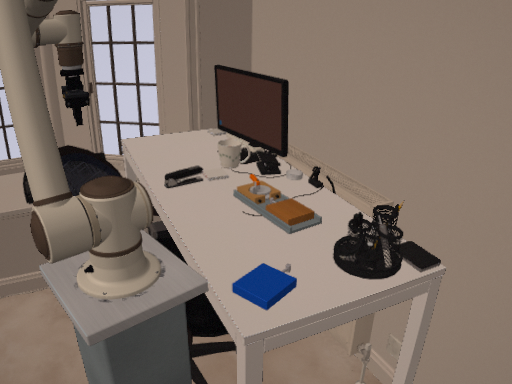

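The real loose board is brown, at top-view pixel (316,189). The look-alike is blue, at (369,297), so I leave that one alone. The lever is orange, near (226,173), pointing roughly along tray x. Next I move over the tray for a close wrist view.

Run:
```python
from h import *
s=sense();c=get_calibration('wrist');print(c['T'])
R=s['ee_rot'];print((R.T@(np.array([.45,0.03,.26])-s['tcp_pos'])).round(3))
```

```text
[[-0.24739949  0.93214081  0.26439932  0.22577455]
 [-0.96891294 -0.23832041 -0.06641612  0.58743434]
 [ 0.00110258 -0.27261124  0.96212364  0.38489117]
 [ 0.          0.          0.          1.        ]]
[ 0.429  0.485 -0.037]
```

```bash
python3 -m inch '[{"fingers":0,"delta_pos":[15,14,-4],"spin":-7},{"fingers":0,"delta_pos":[15,14,-4],"spin":-7},{"fingers":0,"delta_pos":[15,14,-4],"spin":-7},{"fingers":0,"delta_pos":[15,14,-4],"spin":-7},{"fingers":0,"delta_pos":[15,14,-4],"spin":-7},{"fingers":0,"delta_pos":[49,47,-4],"spin":-7},{"fingers":0,"delta_pos":[49,47,-4],"spin":-7},{"fingers":0,"delta_pos":[49,47,-4],"spin":-7},{"fingers":0,"delta_pos":[49,47,-4],"spin":-7},{"fingers":0,"delta_pos":[49,47,-4],"spin":-7},{"fingers":0,"delta_pos":[49,47,-4],"spin":-7},{"fingers":0,"delta_pos":[49,47,-4],"spin":-7},{"fingers":0,"delta_pos":[49,47,-4],"spin":-7},{"fingers":0,"delta_pos":[49,47,-4],"spin":-7},{"fingers":0,"delta_pos":[49,47,-4],"spin":-7},{"fingers":0,"delta_pos":[49,47,-4],"spin":-7},{"fingers":0,"delta_pos":[49,47,-4],"spin":-7}]'
python3 - <<'E'
from h import *
s=sense();print(s['tcp_pos'],s['ee_rot'])
Z=dict(cam_axis=.0485,lever_end=.0485,board_back=.022,board_front=.022,stud_head=.022,fixed_front=.022,riser_base=0)
c='wrist';cal=get_calibration(c);save(c,'w1.png')
for n,z in Z.items():
        for d in spot_point(c,n)[:2]:
            u,v=d['location'][0]*512,d['location'][1]*384
            print(c,n,round(d['conf'],2),round(u),round(v),onz(cal,u,v,z).round(4))
E
```

```text
time_s: 3.0
tcp_pos: [0.5131, 0.0289, 0.2622]
ee_rot: [[0.992, -0.128, -0.001], [-0.128, -0.992, 0.0], [-0.001, 0.0, -1.0]]
wrist_force: [0.3, 0.7, -0.3]
gripper_width: 0.007
[0.51310535 0.02894779 0.26215799] [[ 9.91718972e-01 -1.28424931e-01 -7.18910102e-04]
 [-1.28424940e-01 -9.91719231e-01  3.45698480e-05]
 [-7.17396604e-04  5.80424125e-05 -9.99999741e-01]]
wrist cam_axis 0.61 196 147 [0.5428 0.0957 0.0485]
wrist lever_end 0.84 120 134 [0.568  0.176  0.0485]
wrist board_back 0.82 376 149 [ 0.5096 -0.1117  0.022 ]
wrist board_front 0.71 287 146 [ 0.5276 -0.0076  0.022 ]
wrist board_front 0.63 487 301 [ 0.284  -0.2539  0.022 ]
wrist fixed_front 0.85 236 149 [0.5321 0.0531 0.022 ]
wrist riser_base 0.69 202 143 [0.5415 0.0968 0.    ]
wrist riser_base 0.4 21 254 [0.4244 0.3682 0.    ]
```

View pics/w1.png

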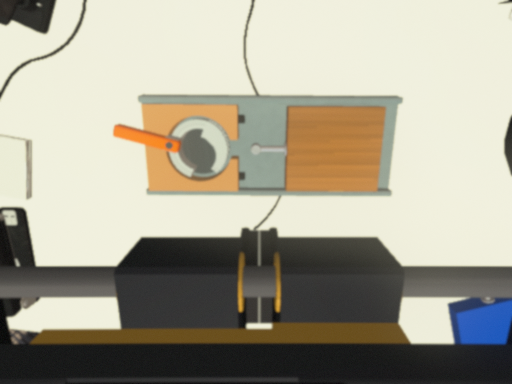

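The wrist view shows the tray with the cam at (200,147), the lever tip at (118,130), the stud head at (256,149), and the brown board spanning columns 286-384. I will measure the corners in an enlarged crop.

Run:
```python
import cv2
a=cv2.imread('pics/w1.png')
cv2.imwrite('pics/w1c.png',cv2.resize(a[85:205,105:415],None,fx=2.58,fy=2.58,interpolation=cv2.INTER_CUBIC))
```

```text
(no output)
```

View pics/w1c.png

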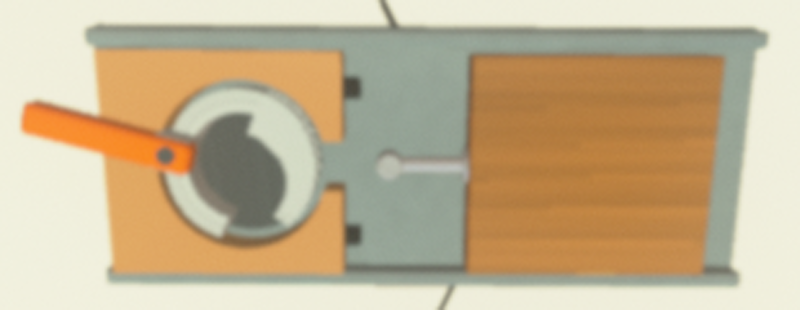

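Run:
```python
from h import *
cal=get_calibration('wrist')
f=lambda u,v,z:onz(cal,105+u/2.58-.3,85+v/2.58-.3,z)[:2]
P={k:f(*p) for k,p in dict(fFR=(343,50,.034),fFL=(345,272,.034),fBR=(96,49,.034),fBL=(113,272,.034),bFR=(470,55,.034),bFL=(466,273,.034),bBR=(725,55,.034),bBL=(703,273,.034),drum=(241,163,.034),lt1=(28,102,.056),lt2=(22,130,.056),piv=(165,156,.056),stud=(388,165,.031)).items()}
for k,v in P.items(): print(k,v.round(4))
fc=(P['fFR']+P['fFL'])/2; bb=(P['bBR']+P['bBL'])/2;bf=(P['bFR']+P['bFL'])/2; fb=(P['fBR']+P['fBL'])/2
for n,d in(('fixed',fb-fc),('board',bf-bb),('all',fc-bb)): print(n,np.degrees(np.arctan2(d[1],d[0])),np.linalg.norm(d))
t=np.radians(83); 
d=fc-bb;d/=np.linalg.norm(d);ax=fc+.045*d;print('axis',ax,'back',bb)
lt=(P['lt1']+P['lt2'])/2;l=lt-ax;print('lever',np.degrees(np.arctan2(l[1],l[0])),np.linalg.norm(l), 'tray ang',np.degrees(np.arctan2(d[1],d[0])))
```

```text
fFR [0.5828 0.0445]
fFL [0.4839 0.0579]
fBR [0.5966 0.1506]
fBL [0.4976 0.1649]
bFR [ 0.5738 -0.0099]
bFL [0.4763 0.0021]
bBR [ 0.5597 -0.1197]
bBL [ 0.4624 -0.1073]
drum [0.5401 0.097 ]
lt1 [0.5787 0.1759]
lt2 [0.5678 0.1812]
piv [0.5496 0.1241]
stud [0.5304 0.0317]
fixed 82.66846346137957 0.10738582498960696
board 82.70528388218906 0.1104523104695917
all 82.27325795867557 0.16621166407160606
axis [0.53944244 0.09582429] back [ 0.51104531 -0.11346969]
lever 67.78860436192329 0.089377872038742 tray ang 82.27325795867557
```

```bash
python3 -m inch '[{"fingers":0,"delta_pos":[7.6,-14.2,0],"spin":0},{"fingers":0,"delta_pos":[7.6,-14.2,0],"spin":0},{"fingers":0,"delta_pos":[7.6,-14.2,0],"spin":0},{"fingers":0,"delta_pos":[7.6,-14.2,0],"spin":0},{"fingers":0,"delta_pos":[7.6,-14.2,18],"spin":0},{"fingers":0,"delta_pos":[7.6,-14.2,18],"spin":0},{"fingers":0,"delta_pos":[7.6,-14.2,18],"spin":0},{"fingers":0,"delta_pos":[7.6,-14.2,18],"spin":0},{"fingers":0,"delta_pos":[7.6,-14.2,21.8],"spin":0},{"fingers":0,"delta_pos":[7.6,-14.2,21.8],"spin":0},{"fingers":0,"delta_pos":[7.6,-14.2,21.8],"spin":0}]'
cat >> h.py <<'E'
AX=np.array([.5395,.0965]);tt=np.radians(82.65);D=np.array([np.cos(tt),np.sin(tt)]);N=np.array([-D[1],D[0]])
def tray(p): q=np.array(p)[:2]-AX; return np.array([q@D,q@N])*1000
def look(fn,names=('lever_end',)):
    s=sense();cal=get_calibration('wrist');save('wrist',fn)
    print('t',s['time_s'],'tcp tray',tray(s['tcp_pos']).round(1),s['tcp_pos'][2].round(4),'F',s['wrist_force'].round(1))
    for n in names:
        for d in spot_point('wrist',n)[:1]:
            u,v=d['location'][0]*512,d['location'][1]*384
            p=tray(onz(cal,u,v,.0485 if n in('lever_end','cam_axis') else .022)); print(n,round(d['conf'],2),round(u),round(v),p.round(1),'ang',np.degrees(np.arctan2(p[1],p[0])).round(1))
E
python3 - <<'E'
from h import *
look('w2.png')
E
```

```text
time_s: 4.5
tcp_pos: [0.6067, 0.1601, 0.045]
ee_rot: [[0.992, -0.126, -0.0], [-0.126, -0.992, -0.001], [-0.0, 0.001, -1.0]]
wrist_force: [-0.2, 0.0, 1.3]
gripper_width: 0.006
t 4.5 tcp tray [ 71.7 -58.6] 0.045 F [-0.2  0.   1.3]
lever_end 0.59 244 313 [ 79.6 -19.9] ang -14.1
```

View pics/w2.png

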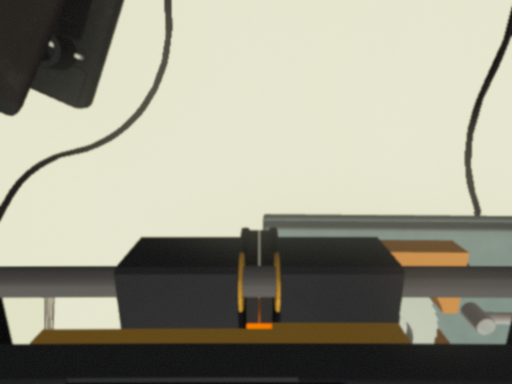

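```bash
python3 -m inch '[{"fingers":0,"delta_pos":[-1,0.4,0],"spin":0},{"fingers":0,"delta_pos":[-2,0.7,0],"spin":0},{"fingers":0,"delta_pos":[-3.1,0.4,0],"spin":0},{"fingers":0,"delta_pos":[-4.2,0,0],"spin":0},{"fingers":0,"delta_pos":[-5.3,-0.2,0],"spin":0},{"fingers":0,"delta_pos":[-6.4,-0.3,0],"spin":0},{"fingers":0,"delta_pos":[-7.6,-0.2,0],"spin":0},{"fingers":0,"delta_pos":[-8.7,0.1,0],"spin":0},{"fingers":0,"delta_pos":[-9.5,0.5,0],"spin":0},{"fingers":0,"delta_pos":[-10.3,1.0,0],"spin":0},{"fingers":0,"delta_pos":[-11,1.6,0],"spin":0},{"fingers":0,"delta_pos":[-11.6,2.2,0],"spin":0},{"fingers":0,"delta_pos":[-11.6,2.2,0],"spin":0}]'
python3 - <<'E'
from h import *
look('w3.png')
E
```

```text
time_s: 5.9
tcp_pos: [0.4874, 0.152, 0.0445]
ee_rot: [[0.992, -0.128, -0.001], [-0.128, -0.992, -0.001], [-0.001, 0.001, -1.0]]
wrist_force: [0.2, -0.0, 0.6]
gripper_width: 0.009
t 5.9 tcp tray [48.4 58.8] 0.0445 F [ 0.2 -0.   0.6]
```

View pics/w3.png

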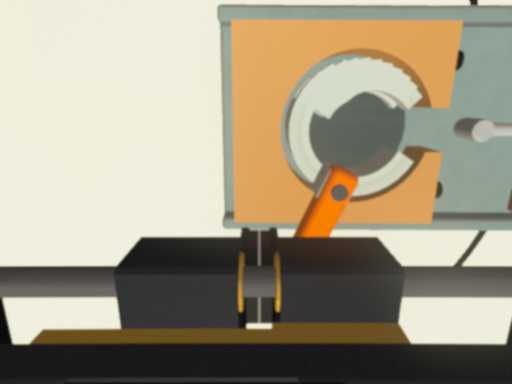

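```bash
python3 -m inch '[{"fingers":0,"delta_pos":[-0.2,0.4,0],"spin":0},{"fingers":0,"delta_pos":[-0.3,0.8,0],"spin":0},{"fingers":0,"delta_pos":[-0.3,0.8,0],"spin":0}]'
python3 - <<'E'
from h import *
look('w4.png')
cal=get_calibration('wrist')
for p in((340,191),):print(tray(onz(cal,*p,.056)))
E
```

```text
time_s: 6.3
tcp_pos: [0.4866, 0.1483, 0.045]
ee_rot: [[0.992, -0.128, 0.005], [-0.128, -0.992, 0.006], [0.005, -0.006, -1.0]]
wrist_force: [-0.3, 7.9, -2.4]
gripper_width: 0.01
t 6.3 tcp tray [44.6 59.1] 0.045 F [-0.3  7.9 -2.4]
lever_end 0.39 467 127 [-51.5  -1.4] ang -178.5
[ 6.90456523 26.95436967]
```

View pics/w4.png

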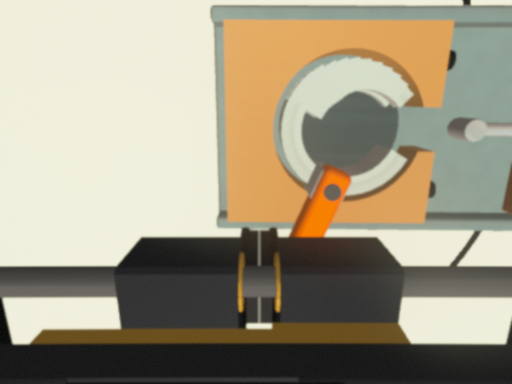

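The lever is at its stop: the mouth faces the stud and a reaction force has built up. I back off, lift, and go behind the brown board.

```bash
python3 -m inch '[{"fingers":0,"delta_pos":[0.3,-1.5,0],"spin":0},{"fingers":0,"delta_pos":[0.3,-1.5,-4],"spin":0},{"fingers":0,"delta_pos":[0.3,-1.5,-4.5],"spin":0},{"fingers":0,"delta_pos":[5.9,28.4,-4.5],"spin":0},{"fingers":0,"delta_pos":[5.9,28.4,-4.5],"spin":0},{"fingers":0,"delta_pos":[5.9,28.4,-4.5],"spin":0},{"fingers":0,"delta_pos":[5.9,28.4,-4.5],"spin":0},{"fingers":0,"delta_pos":[5.9,28.4,-4.5],"spin":0},{"fingers":0,"delta_pos":[5.9,28.4,-4.5],"spin":0},{"fingers":0,"delta_pos":[5.9,28.4,-4.5],"spin":0},{"fingers":0,"delta_pos":[5.9,28.4,-4.5],"spin":0},{"fingers":0,"delta_pos":[5.9,28.4,-4.5],"spin":0}]'
python3 - <<'E'
from h import *
look('w5.png',('board_back','board_front','stud_head'))
E
```

```text
time_s: 7.6
tcp_pos: [0.5068, -0.143, 0.0892]
ee_rot: [[0.992, -0.127, -0.001], [-0.127, -0.992, 0.0], [-0.001, 0.0, -1.0]]
wrist_force: [0.7, 0.6, -0.5]
gripper_width: 0.007
t 7.6 tcp tray [-241.8    1.8] 0.0892 F [ 0.7  0.6 -0.5]
board_back 0.56 217 205 [-211.9    1.4] ang 179.6
board_front 0.64 65 205 [-104.4    1.4] ang 179.2
stud_head 0.96 14 204 [-68.4   0.8] ang 179.4
```

View pics/w5.png

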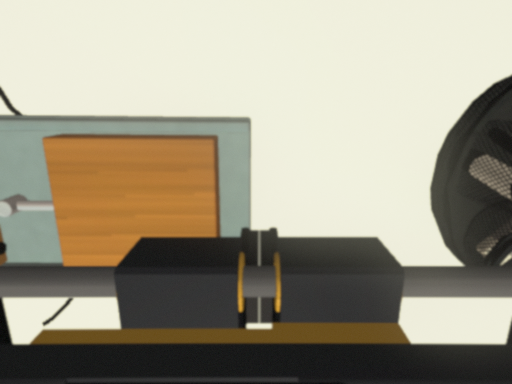

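The wrist picture shows the brown board's back edge at column 217 and the fingers behind it at columns 241-280. The gap is clear, so I descend and push.

```bash
python3 -m inch '[{"fingers":0,"delta_pos":[0.1,0,4],"spin":0},{"fingers":0,"delta_pos":[0.1,0,7.2],"spin":0},{"fingers":0,"delta_pos":[0.1,0,7.2],"spin":0},{"fingers":0,"delta_pos":[0.1,-1,7.2],"spin":0},{"fingers":0,"delta_pos":[0.1,-2,7.2],"spin":0},{"fingers":0,"delta_pos":[0.1,-3,7.2],"spin":0},{"fingers":0,"delta_pos":[0.1,-4,7.2],"spin":0},{"fingers":0,"delta_pos":[0.1,-4.8,7.2],"spin":0},{"fingers":0,"delta_pos":[0.1,-5.4,7.2],"spin":0},{"fingers":0,"delta_pos":[0.1,-5.8,7.2],"spin":0},{"fingers":0,"delta_pos":[0.1,-5.8,7.2],"spin":0}]'
python3 - <<'E'
from h import *
look('w6.png',('board_back','board_front','stud_head','fixed_front'))
E
```

```text
time_s: 8.9
tcp_pos: [0.5155, -0.0855, 0.0175]
ee_rot: [[0.992, -0.127, 0.0], [-0.127, -0.992, 0.0], [0.0, -0.0, -1.0]]
wrist_force: [0.3, -0.1, 0.3]
gripper_width: 0.009
t 8.9 tcp tray [-183.6    0.6] 0.0175 F [ 0.3 -0.1  0.3]
board_front 0.97 25 254 [-64.9   3.2] ang 177.2
```

View pics/w6.png

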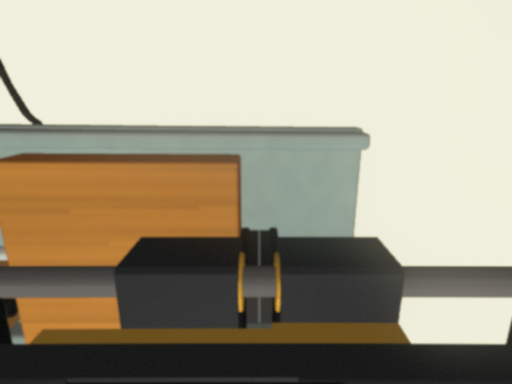

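Run:
```python
from h import *
cal=get_calibration('wrist')
for p in((241,157),(241,225)):print(tray(onz(cal,*p,.034)))
save('top','top2.png');c=get_calibration('top')
for n in('board_front','stud_head','board_back'):
  for d in spot_point('top',n)[:2]:
    u,v=d['location'][0]*512,d['location'][1]*384;print(n,round(u),round(v),tray(onz(c,u,v,.022)))
```

```text
[-176.56077704  -48.39885079]
[-176.10516662  -16.82488512]
board_front 365 262 [-389.96724495  208.8488045 ]
stud_head 362 252 [-379.23191484  178.20767722]
board_back 368 297 [-409.20322443  313.25075124]
board_back 303 190 [-170.58253975    7.59856823]
```

```bash
python3 -m inch '[{"fingers":0,"delta_pos":[0.1,-0.5,0],"spin":0},{"fingers":0,"delta_pos":[0.1,-0.9,0],"spin":0},{"fingers":0,"delta_pos":[0.1,-1.2,0],"spin":0},{"fingers":0,"delta_pos":[0.1,-1.4,0],"spin":0},{"fingers":0,"delta_pos":[0.1,-1.4,0],"spin":0},{"fingers":0,"delta_pos":[0.1,-1.4,0],"spin":0}]'
python3 - <<'E'
from h import *
look('w7.png',('board_back','board_front','stud_head','fixed_front'))
E
```

```text
time_s: 9.95
tcp_pos: [0.5176, -0.0727, 0.0174]
ee_rot: [[0.992, -0.127, -0.001], [-0.127, -0.992, -0.0], [-0.001, 0.001, -1.0]]
wrist_force: [-1.9, -3.3, 0.3]
gripper_width: 0.002
t 9.95 tcp tray [-1.706e+02  1.000e-01] 0.0174 F [-1.9 -3.3  0.3]
board_front 0.96 24 256 [-50.8   4. ] ang 175.5
fixed_front 0.6 9 250 [-44.1   0.5] ang 179.4
```

View pics/w7.png

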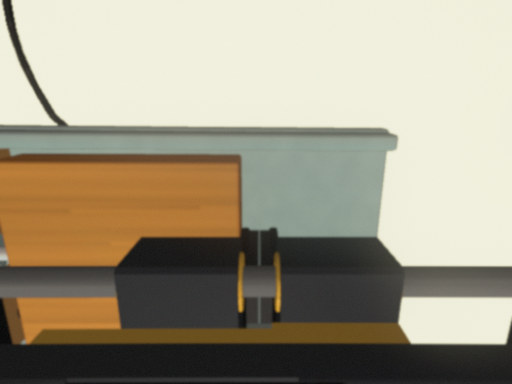

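```bash
python3 -m inch '[{"fingers":0,"delta_pos":[0,-0.3,0],"spin":0},{"fingers":0,"delta_pos":[0,-0.6,0],"spin":0},{"fingers":0,"delta_pos":[0,-0.7,0],"spin":0},{"fingers":0,"delta_pos":[0,-0.7,0],"spin":0},{"fingers":0,"delta_pos":[0,-0.7,0],"spin":0}]'
python3 - <<'E'
from h import *
look('w8.png',('board_front','fixed_front'))
E
```

```text
time_s: 10.7
tcp_pos: [0.5182, -0.0667, 0.0174]
ee_rot: [[0.992, -0.128, -0.002], [-0.128, -0.992, -0.001], [-0.002, 0.002, -1.0]]
wrist_force: [-2.2, -9.7, -0.2]
gripper_width: 0.004
t 10.7 tcp tray [-164.6    0.2] 0.0174 F [-2.2 -9.7 -0.2]
board_front 0.79 23 252 [-45.    1.6] ang 178.0
```

```bash
python3 -m inch '[{"fingers":0,"delta_pos":[0,0.4,0],"spin":0},{"fingers":0,"delta_pos":[0,1,0],"spin":0},{"fingers":0,"delta_pos":[0,2.5,0],"spin":0},{"fingers":0,"delta_pos":[0,2.5,-6],"spin":0},{"fingers":0,"delta_pos":[0,2.5,-10],"spin":0},{"fingers":0,"delta_pos":[-5,-12,-24],"spin":0},{"fingers":0,"delta_pos":[-5,-12,-24],"spin":0},{"fingers":0,"delta_pos":[-5,-12,-24],"spin":0},{"fingers":0,"delta_pos":[-5,-12,-24],"spin":0},{"fingers":0,"delta_pos":[-5,-12,-24],"spin":0},{"fingers":0,"delta_pos":[-5,-12,-24],"spin":0},{"fingers":0,"delta_pos":[-5,-12,-24],"spin":0}]'
python3 - <<'E'
from h import *
look('w9.png',('board_front','fixed_front','board_back','stud_head','lever_end'))
E
```

```text
time_s: 12.05
tcp_pos: [0.4843, 0.0595, 0.2566]
ee_rot: [[0.992, -0.128, -0.001], [-0.128, -0.992, 0.0], [-0.001, 0.0, -1.0]]
wrist_force: [-0.5, -0.2, -0.3]
gripper_width: 0.004
t 12.05 tcp tray [-43.7  50. ] 0.2566 F [-0.5 -0.2 -0.3]
board_front 0.67 267 117 [-53.1  -2.2] ang -177.6
fixed_front 0.88 259 124 [-44.7   4.8] ang 173.8
board_back 0.84 362 119 [-1.621e+02 -1.000e-01] ang -179.9
stud_head 0.59 238 117 [-19.7  -2.3] ang -173.3
lever_end 0.66 189 189 [35.  75.9] ang 65.3
```

View pics/w9.png

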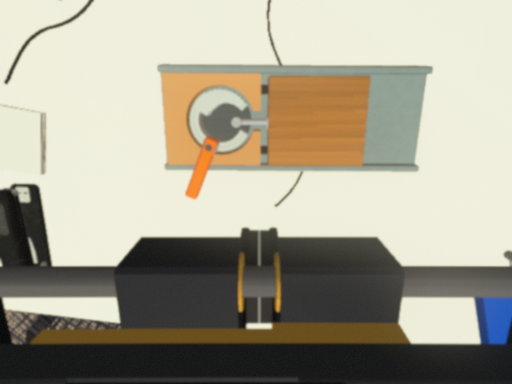

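The stud head at (236,122) is inside the cam's open mouth, and the lever points toward +y. I now descend on its anticlockwise side.

```bash
python3 -m inch '[{"fingers":0,"delta_pos":[-3.1,-4,0],"spin":0},{"fingers":0,"delta_pos":[-3.1,-4,5],"spin":0},{"fingers":0,"delta_pos":[-3.1,-4,10],"spin":0},{"fingers":0,"delta_pos":[-3.1,-4,15],"spin":0},{"fingers":0,"delta_pos":[-3.1,-4,19],"spin":0},{"fingers":0,"delta_pos":[-3.1,-4,21.2],"spin":0},{"fingers":0,"delta_pos":[-3.1,-4,21.2],"spin":0},{"fingers":0,"delta_pos":[-3.1,-4,21.2],"spin":0}]'
python3 - <<'E'
from h import *
look('w10.png',())
E
```

```text
time_s: 13.15
tcp_pos: [0.4597, 0.1035, 0.0458]
ee_rot: [[0.992, -0.127, 0.0], [-0.127, -0.992, -0.0], [0.0, 0.0, -1.0]]
wrist_force: [-0.1, 0.1, -0.4]
gripper_width: 0.003
t 13.15 tcp tray [-3.3 80.1] 0.0458 F [-0.1  0.1 -0.4]
```

View pics/w10.png

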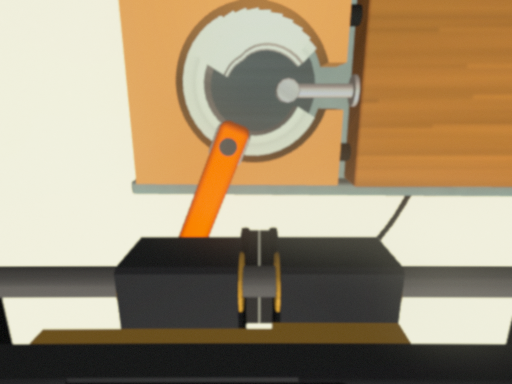

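The fingers at column 260 sit on the anticlockwise side of the lever, which meets the hand at column 195. The stud head is in the mouth at (288,90). Now I push clockwise along the arc.

```bash
python3 -m inch '[{"fingers":0,"delta_pos":[0.7,-1.4,0.1],"spin":0},{"fingers":0,"delta_pos":[1,-2.5,0.1],"spin":0},{"fingers":0,"delta_pos":[1.3,-3.6,0.1],"spin":0},{"fingers":0,"delta_pos":[1.8,-4.5,0.1],"spin":0},{"fingers":0,"delta_pos":[2.4,-5.2,0.1],"spin":0},{"fingers":0,"delta_pos":[3.1,-5.9,0.1],"spin":0},{"fingers":0,"delta_pos":[3.9,-6.5,0.1],"spin":0},{"fingers":0,"delta_pos":[4.8,-7,0.1],"spin":0},{"fingers":0,"delta_pos":[5.8,-7.4,0.1],"spin":0},{"fingers":0,"delta_pos":[6.7,-7.7,0.1],"spin":0},{"fingers":0,"delta_pos":[7.6,-7.8,0.1],"spin":0},{"fingers":0,"delta_pos":[7.6,-7.8,0.1],"spin":0}]'
python3 - <<'E'
from h import *
look('w11.png',())
E
```

```text
time_s: 14.4
tcp_pos: [0.546, 0.1714, 0.0444]
ee_rot: [[0.992, -0.128, 0.002], [-0.128, -0.992, 0.001], [0.001, -0.001, -1.0]]
wrist_force: [-0.0, -0.3, 0.1]
gripper_width: 0.005
t 14.4 tcp tray [75.1  3.1] 0.0444 F [-0.  -0.3  0.1]
```

View pics/w11.png

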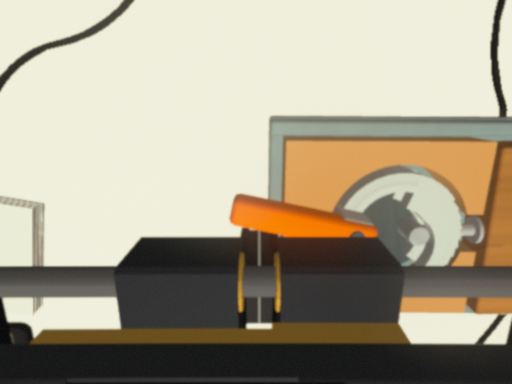

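```bash
python3 -m inch '[{"fingers":0,"delta_pos":[0.9,0,0],"spin":0},{"fingers":0,"delta_pos":[1.8,0.1,0],"spin":0},{"fingers":0,"delta_pos":[2.7,0.3,0],"spin":0},{"fingers":0,"delta_pos":[3.6,0.6,0],"spin":0},{"fingers":0,"delta_pos":[4.5,1.1,0],"spin":0},{"fingers":0,"delta_pos":[5.3,1.7,0],"spin":0},{"fingers":0,"delta_pos":[6,2.4,0],"spin":0},{"fingers":0,"delta_pos":[6.6,3.2,0],"spin":0},{"fingers":0,"delta_pos":[6.6,3.2,0],"spin":0}]'
python3 - <<'E'
from h import *
look('w12.png',())
E
```

```text
time_s: 15.35
tcp_pos: [0.6076, 0.1309, 0.0448]
ee_rot: [[0.992, -0.128, 0.003], [-0.128, -0.992, 0.001], [0.003, -0.002, -1.0]]
wrist_force: [-1.3, 1.4, 0.1]
gripper_width: 0.004
t 15.35 tcp tray [ 42.8 -63.2] 0.0448 F [-1.3  1.4  0.1]
```

View pics/w12.png

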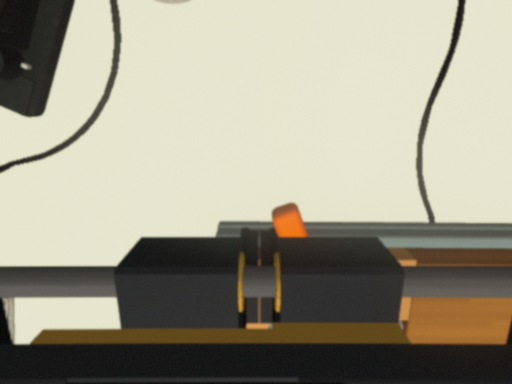

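Nearly closed. I keep pushing until the stop gives a clear reaction force.

```bash
python3 -m inch '[{"fingers":0,"delta_pos":[0.2,0.4,0],"spin":0},{"fingers":0,"delta_pos":[0.4,0.8,0],"spin":0},{"fingers":0,"delta_pos":[0.4,0.8,0],"spin":0},{"fingers":0,"delta_pos":[0.4,0.8,0],"spin":0}]'
python3 - <<'E'
from h import *
look('w13.png',())
E
```

```text
time_s: 15.8
tcp_pos: [0.6082, 0.1292, 0.0449]
ee_rot: [[0.992, -0.126, 0.002], [-0.126, -0.992, 0.008], [0.001, -0.008, -1.0]]
wrist_force: [-8.9, 22.5, 2.6]
gripper_width: 0.008
t 15.8 tcp tray [ 41.3 -64. ] 0.0449 F [-8.9 22.5  2.6]
```

At the stop (24 N, no further movement). I back off, lift, and look from above.

```bash
python3 -m inch '[{"fingers":0,"delta_pos":[-0.2,-1,0],"spin":0},{"fingers":0,"delta_pos":[-0.2,-2.5,0],"spin":0},{"fingers":0,"delta_pos":[-0.2,-2.5,-5],"spin":0},{"fingers":0,"delta_pos":[-0.2,-2.5,-10],"spin":0},{"fingers":0,"delta_pos":[-11,6,-22],"spin":0},{"fingers":0,"delta_pos":[-11,6,-22],"spin":0},{"fingers":0,"delta_pos":[-11,6,-22],"spin":0},{"fingers":0,"delta_pos":[-11,6,-22],"spin":0},{"fingers":0,"delta_pos":[-11,6,-22],"spin":0},{"fingers":0,"delta_pos":[-11,6,-22],"spin":0},{"fingers":0,"delta_pos":[-11,6,-22],"spin":0}]'
python3 - <<'E'
from h import *
look('w14.png',('board_front','fixed_front','board_back','lever_end'))
a=cv2.imread('pics/w14.png');cv2.imwrite('pics/w14c.png',cv2.resize(a[0:230,130:430],None,fx=2.5,fy=2.5,interpolation=cv2.INTER_CUBIC))
E
```

```text
time_s: 16.95
tcp_pos: [0.4924, 0.0772, 0.2636]
ee_rot: [[0.992, -0.128, -0.001], [-0.128, -0.992, -0.001], [-0.001, 0.001, -1.0]]
wrist_force: [0.5, 0.3, -0.6]
gripper_width: 0.009
t 16.95 tcp tray [-25.1  44.2] 0.2636 F [ 0.5  0.3 -0.6]
board_front 0.77 274 125 [-43.    0.6] ang 179.2
fixed_front 0.66 276 126 [-45.2   1.9] ang 177.6
lever_end 0.85 205 49 [ 30.  -77.6] ang -68.8
```

View pics/w14c.png

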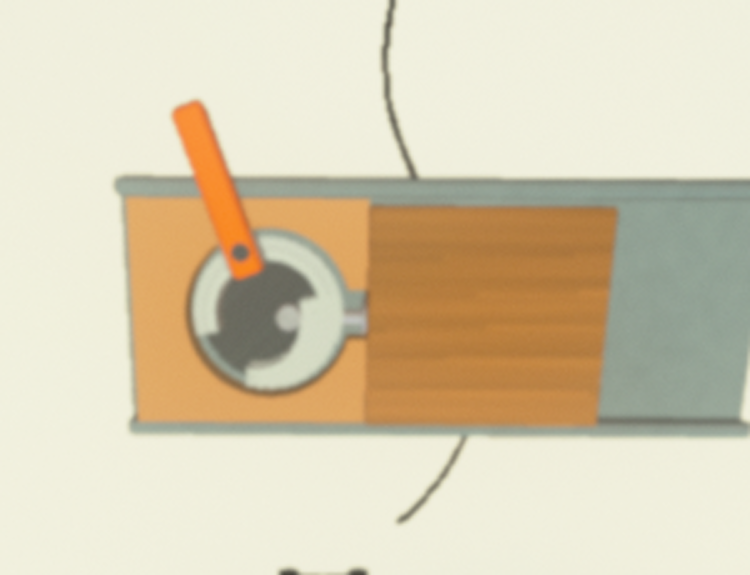

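The crop shows the boards flush, with no gap at column 367, and the lever at -69°, its stop. The robot is clear of everything.

```bash
python3 -c "
from station import *
print(finish_job())"
```

```text
the job is handed in; nothing more can be done
None
```

The two boards are joined and the job is handed in; no verdict is reported back.

- **Opening the cam:** I pushed the lever anticlockwise with the shut fingers until it met its stop. The reaction was about 8 N and the cam's mouth faced the stud.
- **Sliding the board:** I slid the brown board from behind until it was nearly flush against the buffers, at about 10 N. After I backed off, the wrist picture showed the stud's head inside the cam.
- **Closing the cam:** I pushed the lever clockwise to its other stop, where the reaction was about 24 N with no further movement, then lifted clear.

**Last checks:**
- The lever points 68.8° clockwise of the tray's x axis, against 69.5° expected at the closed stop.
- No gap shows between the boards in the close crop. The point network put board_front about 2 mm past fixed_front, which is within its error.
- The wrist force was near zero with the arm clear.
- The height of the loose board's front was judged by eye only, not measured.
- I did not measure the bystanders again, but none of the moves went near them. The blue look-alike was left alone.

The job was handed in at about 17 s of the 72 s allowed.

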